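# Load a sample carrier on a sprung station and hold it home

### The job

Pick up the bored aluminium sample carrier (not its twin, the closed cover), hang it by its hole on the upright post of the loading station so that its flange lies on the sprung platen, and press it straight down until the flange meets the three stop pillars. Do not ram it, leave everything else on the bench where it is, and finish while still gripping the carrier and pressing it firmly against the pillars: do not let go.

Things in the scene. Friction and masses are not known exactly. Their poses are not given: they have to be found in the camera images.
- carrier_mid (a point): Sample carrier, plain aluminium, 0.16 to 0.30 kg, standing flange down on the bench: a flat round flange 84 mm in diameter and 8 mm thick with a round hub 38 mm in diameter and 32 mm high on it, 40 mm high in all. A bore 16 mm in diameter runs right through along its axis. This point is on the axis, half-way up (20 mm above the underside); z is its axis, up. The hub is the place to grip, from above, in any yaw; the fingertips can rest on the flange to push.
- carrier_under (a point): The point on the carrier's axis in the plane of its underside (20 mm below carrier_mid).
- carrier: The sample carrier; origin as carrier_under.
- station: Loading station, fixed to the bench: grey base plate 130 x 130 x 20 mm with a low white control box (50 x 110 x 42 mm high) along its +x edge. Origin on the bench under the centre of the post, z up. From the middle of the plate rises a fixed upright steel post, 12 mm in diameter, with a tapered tip; around it is the sprung platen, around that the three stop pillars.
- post_tip (a point): Tip of the station's post, on its axis, 88 mm above the bench. The last 12 mm taper from 12 mm to 4 mm in diameter. The tip stands 30 mm above the platen's top at rest and 48 mm above the stop pillars' tops.
- platen (a joint): Travel of the sprung platen, in m, 0 at rest (top), growing as it is pushed down, 0.022 at its own end. It is an aluminium disc 48 mm in diameter around the post, with its top 58 mm above the bench at rest. Its spring pushes up with about 4.6 N at rest, more than the carrier weighs, rising by 0.35 N per mm to about 11 N at 18 mm, where a carrier on it meets the pillars.
- platen_top (a point): Centre of the platen's top face, on the post's axis; moves with the platen.
- stops: The three steel stop pillars, 12 mm in diameter, standing on the base plate at 34 mm from the post's axis; their tops are 40 mm above the bench: the hard stop for the flange. Origin at the station's origin.
- cover_mid (a point): Closed cover, a bystander: same aluminium, flange and hub as the carrier, but with no hole in its top. Point on its axis, 20 mm above its underside. It and the carrier stand on either side of the station, which is on which side varies.
- reagent_mid (a point): Bystander: amber bottle 54 mm in diameter, 110 mm high; point half-way up.
- beaker_mid (a point): Bystander: glass beaker 64 mm in diameter, 80 mm high; point half-way up.
- spacer_mid (a point): Bystander: steel ring 44 mm in diameter, 12 mm high; point at its centre.
- driver_grip (a point): Bystander: screwdriver 170 mm long, lying; point in its handle.
- cuvettes_mid (a point): Bystander: white box 60 x 90 x 30 mm; point at its centre.
- vial_mid (a point): Bystander: small clear jar 30 mm in diameter, 50 mm high; point half-way up.
- mouse_mid (a point): Bystander: computer mouse 100 x 60 x 34 mm; point at its centre.
Not all that is in view belongs to the job. What is shaped like the carrier but turquoise or yellow is not meant.

How it is judged:
By the outcome, as a careful person would: the job done as asked, in the order asked, and still so for the second after the job is handed in, while the arm keeps its last pose, push and grip.
It also fails if it takes over 48 s, if anything falls off the work surface, if the arm or the gripper's body presses on something with over 40 N, if the wrist force passes 120 N, or if a joint passes its speed limit or range.

### The arm

A 6-joint arm with a two-finger parallel gripper is mounted at the origin on the work surface. World frame = base frame: x ahead of the robot, y to its left, z up, the work surface at z = 0. Lengths are in m, angles in rad, forces in N, time in s.
With the tool pointing down it reaches from about 0.35 to 0.775 m from the base axis. Payload 7.3 kg.
Tool frame: the origin (TCP) lies at the very end of the fingers, on their centre line; the grasp point (between the pads) lies 19 mm behind it; z points along the fingers, y is the line along which they close (so a half turn about z gives the same grasp; the last joint's range is limited). The gripper opens to 92 mm and grips with 3 to 60 N. Pads are 19 mm wide; open, the fingers measure 130 mm over their backs; the gripper's body (75 mm by 190 mm) begins 47 mm behind the grasp point.
Start: joints at [1.156, 0.342, 1.524, -0, 1.275, -0.146], TCP at [0.139, 0.506, 0.196] pointing down, gripper open.
Joint ranges: [-2.53, 2.53], [-0.77, 2.02], [0.04, 2.7], [-1, 4.14], [0.28, 2.66], [-3.11, 3.11]. Speed limits (rad/s): [2.57, 2.57, 3.14, 3.14, 3.14, 3.14].

### API

Orientations are given as [roll, pitch, yaw] about the fixed x, y, z axes, in that order (R = Rz(yaw) Ry(pitch) Rx(roll)).
In Python, from cell import * gives the robot as it stands.
- The arm moves only by the tool step_arm, never from a script. Its argument "commands" is a list of rows, each a list of 7 numbers: the opening, from 0 (shut) to 1 (fully open), then the shift along the world's x, y, z in cm, then the turn, a rotation vector about the world's x, y, z in rad. A call has 1 to 5 rows; each row is the pose to reach, as a shift and turn from the pose commanded when the call began; what a row does not reach only later rows make up. A row lasts 1/12 s, in which the tool goes at most 41.7 mm and 7.16 degrees, less where a joint would pass 70% of its speed; a pose out of reach is approached as far as the arm can. A call with a gripper value outside its range is refused whole. The fingers move at their own pace and stop on an object; "grip_force" is the grip in N (left out, the last holds). Time passes only in rows, so rows that repeat a pose let the fingers close. It gives the time, the measured TCP pose, the force, the opening and the grip force at its end, in the units of the state.
- observe(): the state, without advancing time (a new reading comes with each control period).
- read_camera(name): name is "side" or "top"; returns the picture (400x640x3 uint8, red, green, blue); there is no depth.
- camera_model(name): a dict with "vfov" (degrees; the focal length in pixels is half the picture's height over the tangent of half this angle, whatever the lens; pixels are square), "cx", "cy" (the principal point, pixels), "world_to_cam" (4x4, takes a point from world to camera coordinates). Camera axes: x right, y up, looking along -z (the intrinsics and any distortion apply to the point x, -y, -z); pixel columns grow to the right and rows downward; lengths in m; the calibration is good to about 2 mm. A picture is of the moment at which its call begins. camera_model takes no time and is no camera call.
- hand_in(): hands the job in; it is judged then, once.
The state is a dict: "time": time; "qpos": joint angles; "qvel": joint speeds; "joint_efforts": joint torques, N m; "tool_pos": TCP position; "tool_rot": TCP orientation; "contact_force": force on the tool from outside, world axes, zero at the start; "torque": the same for the moment, N m; "opening": finger opening in m; "grip_force": force on a finger pad.
Only numpy, scipy, OpenCV 4.12 (cv2) and the standard library are available. Lean on these libraries where they do the work, as an engineer would, in place of code of your own. Each camera call takes 0.05 s, during which the arm holds its last target. There are 200 camera calls.

## Working session

There is one attempt and no reset: what is moved stays moved. The work goes in short steps, Python scripts to look and compute and a tool call to move; the robot and the scene stay as the last step left them, time stands still between calls to the robot, and variables do not carry over. Pictures are saved under pics/ and viewed, at most 10 in all, crops included, and the job is handed in when it is done.

Besides the shell and the picture viewer there is one more tool, called after "Emit:" by a JSON object that holds its "api" and its "payload". step_arm: Moves the arm, as the interface text tells. Its arguments: {"type":"object","properties":{"commands":{"type":"array"},"grip_force":{"type":"number"}},"required":["commands"]}

```bash
mkdir -p pics; ls
python3 - <<'E'
from cell import *
import cv2
for n in("side","top"):
    cv2.imwrite(f"pics/{n}0.png",read_camera(n)[:,:,::-1]); print(n,camera_model(n))
s=observe();print(s)
E
```

```text
pics
side {'vfov': 52.71116759639428, 'cx': 316.93201271163576, 'cy': 197.5224634150049, 'world_to_cam': array([[ 0.96515425, -0.26100317, -0.01883126, -0.50274041],
       [ 0.14074706,  0.45710122,  0.87820768, -0.1897389 ],
       [-0.22060719, -0.85025633,  0.47790862, -1.08812031],
       [ 0.        ,  0.        ,  0.        ,  1.        ]])}
top {'vfov': 45.152573478312135, 'cx': 322.1233865912032, 'cy': 201.5663819714383, 'world_to_cam': array([[-0.02368428, -0.99967104,  0.00984247,  0.06930633],
       [ 0.99551839, -0.02268198,  0.09180778, -0.52756269],
       [-0.09155433,  0.01197276,  0.9957281 , -1.48314438],
       [ 0.        ,  0.        ,  0.        ,  1.        ]])}
{'time': 0.1, 'qpos': array([ 1.15598900e+00,  3.42633877e-01,  1.52492260e+00, -1.00932637e-05,
        1.27539184e+00, -1.45998441e-01]), 'qvel': array([-0.00053912, -0.00203707, -0.00189493, -0.00061763, -0.00055862,
       -0.00054491]), 'joint_efforts': array([ 1.79691600e-03, -4.32000697e+01, -2.44698304e+01,  7.18010939e-02,
        5.25199191e-02, -3.11099861e-06]), 'tool_pos': array([0.1392481 , 0.5057786 , 0.19552405]), 'tool_rot': array([-3.14025001e+00, -1.87673019e-04,  2.87278658e+00]), 'contact_force': array([ 0.70004514, -0.0108711 , -0.9614305 ]), 'torque': array([ 0.00217913, -0.01928262,  0.00059427]), 'grip_force': 0.0, 'opening': 0.0918833391390686}
```

View pics/top0.png

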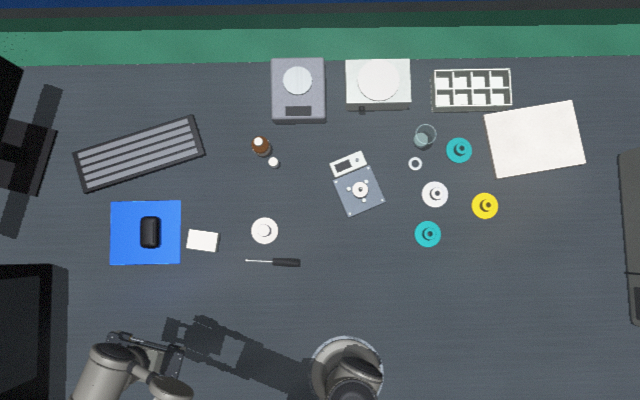

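View pics/side0.png

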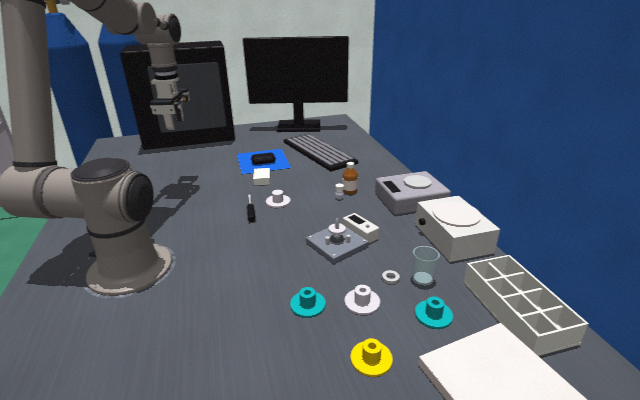

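Aluminium candidates in the top view are (435,194), which shows a dark hole, and (265,231), which has a plain top. The turquoise parts (459,150) and (428,234) and the yellow one (485,206) are decoys. The one at (435,194) fits the carrier, so I'll confirm it with an enlarged crop.

```bash
cat > h.py <<'E'
import numpy as np, cv2
from cell import *
def proj(n,P):
    m=camera_model(n); f=200/np.tan(np.radians(m["vfov"])/2); P=np.atleast_2d(P)
    c=P@m["world_to_cam"][:3,:3].T+m["world_to_cam"][:3,3]
    return np.c_[m["cx"]+f*c[:,0]/-c[:,2], m["cy"]-f*c[:,1]/-c[:,2]]
def back(n,u,v,z):
    m=camera_model(n); f=200/np.tan(np.radians(m["vfov"])/2); T=np.linalg.inv(m["world_to_cam"])
    d=T[:3,:3]@np.array([(u-m["cx"])/f,-(v-m["cy"])/f,-1]); o=T[:3,3]
    return o+d*(z-o[2])/d[2]
def circ(c,r,z,n=72):
    a=np.linspace(0,2*np.pi,n); return np.c_[c[0]+r*np.cos(a),c[1]+r*np.sin(a),0*a+z]
E
python3 - <<'E'
from h import *
t=cv2.imread("pics/top0.png");s=cv2.imread("pics/side0.png")
def c(i,u,v,w=25): return cv2.resize(i[v-w:v+w,u-w:u+w],(380,290) if 0 else (290,290),interpolation=cv2.INTER_CUBIC)
cv2.imwrite("pics/crop1.png",np.vstack([np.hstack([c(t,435,194),c(t,265,231)]),np.hstack([c(s,362,298),c(s,278,198)])]))
for n,u,v,z in[("top",435,194,.04),("side",362.5,289,.04),("top",265,231,.04),("top",361,190,.088),("side",337,222,.088)]: print(n,u,v,back(n,u,v,z))
E
```

```text
top 435 194 [ 0.5431866  -0.29444131  0.04      ]
side 362.5 289 [ 0.55119175 -0.29666708  0.04      ]
top 265 231 [0.4405891  0.23519501 0.04      ]
top 361 190 [ 0.55540811 -0.05995462  0.088     ]
side 337 222 [ 0.5598346  -0.07324359  0.088     ]
```

View pics/crop1.png

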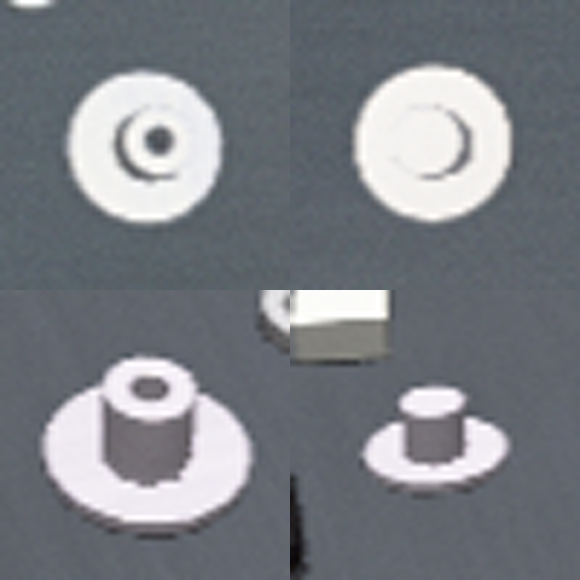

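Run:
```python
from h import *
from scipy.optimize import least_squares
t=cv2.imread("pics/top0.png");s=cv2.imread("pics/side0.png")
def blob(i,u,v,w,th):
    g=cv2.cvtColor(i,cv2.COLOR_BGR2GRAY)[v-w:v+w,u-w:u+w]; g=cv2.resize(g,None,fx=8,fy=8,interpolation=cv2.INTER_CUBIC)
    cs,_=cv2.findContours((g>th).astype(np.uint8),cv2.RETR_EXTERNAL,cv2.CHAIN_APPROX_NONE)
    c=max(cs,key=cv2.contourArea); e=cv2.fitEllipse(c); return (np.array(e[0])+.5)/8-.5+[u-w,v-w],np.array(e[1])/8
for u,v in((435,194),(265,231)):
    c,a=blob(t,u,v,22,160); print("flange top",c,a,back("top",*c,.008))
print("hole top",back("top",437.1,192.8,.04),"hole side",back("side",362.4,289.4,.04))
def cr(i,u,v,w=34): return cv2.resize(i[v-w:v+w,u-w:u+w],(396,396),interpolation=cv2.INTER_CUBIC)
cv2.imwrite("pics/crop2.png",np.hstack([cr(t,361,188),cr(s,338,236)]))
```

```text
flange top [434.51032639 193.8873539 ] [25.87042427 26.59709358] [ 0.54686097 -0.30086298  0.008     ]
flange top [264.16898537 230.20958138] [26.65014076 27.06812477] [0.44420047 0.24122478 0.008     ]
hole top [ 0.54679124 -0.30116048  0.04      ] hole side [ 0.55048142 -0.2978877   0.04      ]
```

View pics/crop2.png

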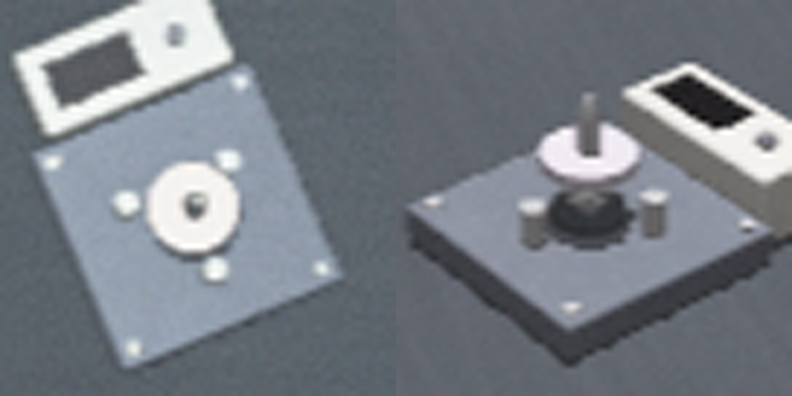

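The crops confirm that the top (435,194) part is bored and the (265,231) one is closed. The station's platen is at about (359.6,189.2) top and (336.8,227.6) side, and the post tip is at (336.7,217.8) side.

Run:
```python
from h import *
f=lambda x,y:(327+x/5.824-.5,154+y/5.824-.5); g=lambda x,y:(304+(x-396)/5.824-.5,202+y/5.824-.5)
print("platen top",back("top",*f(193,208),.058),"side",back("side",*g(590,152),.058))
print("tip side",back("side",*g(589,94),.088),"top",back("top",*f(197,206),.088))
P=[back("top",*f(*p),.04) for p in((127,204),(228,160),(216,270))]; print("pillars",np.mean(P,0))
```

```text
platen top [ 0.56136258 -0.0586664   0.058     ] side [ 0.56499275 -0.05574025  0.058     ]
tip side [ 0.56581017 -0.05111565  0.088     ] top [ 0.55887178 -0.05803042  0.088     ]
pillars [ 0.5617308  -0.05883314  0.04      ]
```

Emit:
{"api": "step_arm", "payload": {"commands": [[1,15.5,-13,0,0,0,0],[1,15.5,-13,0,0,0,0],[1,15.5,-13,0,0,0,0],[1,15.5,-13,0,0,0,0],[1,15.5,-13,0,0,0,0]]}}

```text
time: 0.52
tool_pos: [0.2957, 0.3743, 0.1959]
tool_rot: [-3.141, 0.0, 2.873]
contact_force: [0.5, -0.7, 0.2]
opening: 0.0917
grip_force: 0.0
```

Emit:
{"api": "step_arm", "payload": {"commands": [[1,15.5,-13,0,0,0,0],[1,15.5,-13,0,0,0,0],[1,15.5,-13,0,0,0,0],[1,15.5,-13,0,0,0,0],[1,15.5,-13,0,0,0,0]]}}

```text
time: 0.93
tool_pos: [0.451, 0.244, 0.1959]
tool_rot: [-3.141, -0.0, 2.872]
contact_force: [0.4, 1.3, -0.2]
opening: 0.0921
grip_force: 0.0
```

Emit:
{"api": "step_arm", "payload": {"commands": [[1,3.3,-18.2,0,0,0,0],[1,3.3,-18.2,0,0,0,0],[1,3.3,-18.2,0,0,0,0],[1,3.3,-18.2,0,0,0,0],[1,3.3,-18.2,0,0,0,0]]}}

```text
time: 1.35
tool_pos: [0.4827, 0.06, 0.1958]
tool_rot: [-3.14, -0.0, 2.87]
contact_force: [-0.0, -1.0, -0.2]
opening: 0.0918
grip_force: 0.0
```

Emit:
{"api": "step_arm", "payload": {"commands": [[1,3.3,-18.2,0,0,0,0],[1,3.3,-18.2,0,0,0,0],[1,3.3,-18.2,0,0,0,0],[1,3.3,-18.2,0,0,0,0],[1,3.3,-18.2,0,0,0,0]]}}

```text
time: 1.77
tool_pos: [0.5156, -0.1225, 0.1957]
tool_rot: [-3.14, 0.0, 2.87]
contact_force: [0.8, -0.1, -0.2]
opening: 0.0916
grip_force: 0.0
```

Emit:
{"api": "step_arm", "payload": {"commands": [[1,3.3,-18.2,0,0,0,0],[1,3.3,-18.2,0,0,0,0],[1,3.3,-18.2,0,0,0,0],[1,3.3,-18.2,0,0,0,0],[1,3.3,-18.2,0,0,0,0],[1,3.3,-18.2,0,0,0,0]]}}

```text
invalid input at $.commands: expected 1 to 5 rows
```

Emit:
{"api": "step_arm", "payload": {"commands": [[1,3.3,-17.7,0,0,0,0],[1,3.3,-17.7,0,0,0,0],[1,3.3,-17.7,0,0,0,0],[1,3.3,-17.7,0,0,0,0],[1,3.3,-17.7,0,0,0,0]]}}

```text
time: 2.18
tool_pos: [0.5481, -0.3004, 0.195]
tool_rot: [-3.14, -0.0, 2.869]
contact_force: [-1.0, 0.8, -0.9]
opening: 0.0919
grip_force: 0.0
```

Emit:
{"api": "step_arm", "payload": {"commands": [[1,0,0,-3,0,0,0],[1,0,0,-6,0,0,0],[1,0,0,-9,0,0,0],[1,0,0,-12,0,0,0],[1,0,0,-12,0,0,0]]}}

```text
time: 2.6
tool_pos: [0.5446, -0.2923, 0.0694]
tool_rot: [3.137, -0.012, 2.873]
contact_force: [-1.1, 0.9, -0.5]
opening: 0.0918
grip_force: 0.0
```

Run:
```python
from h import *
s=observe();print(s["tool_pos"],s["tool_rot"])
t=read_camera("top")[:,:,::-1];d=read_camera("side")[:,:,::-1].copy()
def cr(i,u,v,w=40): return cv2.resize(i[v-w:v+w,u-w:u+w],(396,396),interpolation=cv2.INTER_CUBIC)
cv2.imwrite("pics/crop3.png",np.hstack([cr(t,435,185),cr(d,362,285)]))
p=s["tool_pos"]; print("tcp px side",proj("side",p),"crop",396+(proj("side",p)-[322,245])*4.95)
```

```text
[ 0.54463722 -0.29234062  0.06941589] [ 3.13722921 -0.01169808  2.8725645 ]
tcp px side [[359.59200833 278.45249161]] crop [[582.08044124 561.58983348]]
```

View pics/crop3.png

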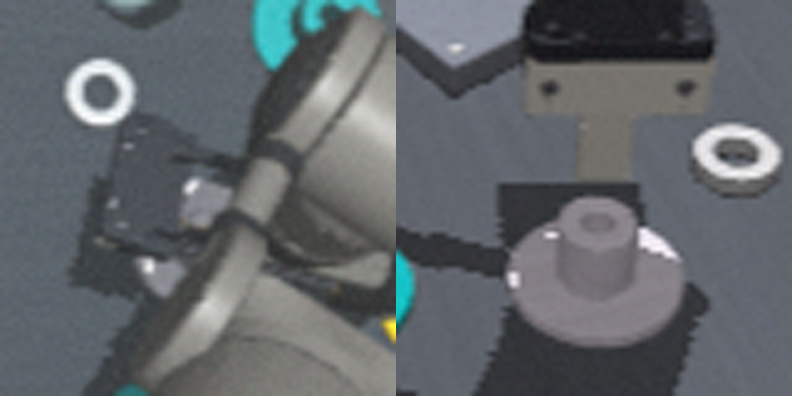

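The side crop shows the finger above and behind the bored hub (hole at crop (600,222)). The top view is blocked by the arm. The measured pose looks skewed, so I'll let it settle and recheck.

Emit:
{"api": "step_arm", "payload": {"commands": [[1,0,0,0,0,0,0],[1,0,0,0,0,0,0],[1,0,0,0,0,0,0],[1,0,0,0,0,0,0]]}}

```text
time: 3.03
tool_pos: [0.5491, -0.2952, 0.0777]
tool_rot: [-3.141, 0.002, 2.873]
contact_force: [-0.1, 0.0, -0.9]
opening: 0.0921
grip_force: 0.0
```

Run:
```python
from h import *
s=observe();print(s["tool_pos"],s["tool_rot"],s["qpos"],s["qvel"])
p=s["tool_pos"]; y=np.array([-np.sin(2.87),np.cos(2.87),0])
for k in(-.046,-.065,.046,.065):
  print(k,p+k*y,proj("side",p+k*y))
```

```text
[ 0.54906449 -0.29523534  0.07770095] [-3.14077785e+00  2.42982838e-03  2.87291201e+00] [-6.16251573e-01  6.25133492e-01  1.39567988e+00  6.84465787e-05
  1.11821722e+00 -1.91839611e+00] [ 0.00205468  0.00530721  0.00583304 -0.00076991 -0.00100606 -0.00028014]
-0.046 [ 0.56140472 -0.25092147  0.07770095] [[360.2312702  263.51552587]]
-0.065 [ 0.56650178 -0.23261792  0.07770095] [[359.55127556 258.64086035]]
0.046 [ 0.53672425 -0.3395492   0.07770095] [[363.88835237 289.73198567]]
0.065 [ 0.53162719 -0.35785275  0.07770095] [[364.72883869 295.75716499]]
```

Emit:
{"api": "step_arm", "payload": {"commands": [[1,0,-0.2,-0.5,0,0,0],[1,0,-0.4,-1,0,0,0],[1,0,-0.4,-1.5,0,0,0],[1,0,-0.4,-1.5,0,0,0],[1,0,-0.4,-1.5,0,0,0]]}}

```text
time: 3.45
tool_pos: [0.548, -0.2986, 0.0604]
tool_rot: [3.141, -0.001, 2.873]
contact_force: [-0.0, 0.5, 1.3]
opening: 0.0917
grip_force: 0.0
```

Emit:
{"api": "step_arm", "payload": {"commands": [[1,0,0,0,0,0,0],[1,0,0,0,0,0,0],[1,0,0,0,0,0,0],[1,0,0,0,0,0,0],[1,0,0,0,0,0,0]]}}

```text
time: 3.87
tool_pos: [0.5485, -0.2988, 0.0613]
tool_rot: [-3.142, 0.0, 2.873]
contact_force: [0.2, 0.3, 0.5]
opening: 0.0917
grip_force: 0.0
```

Run:
```python
from h import *
s=observe();print(s["tool_pos"],s["tool_rot"],s["qvel"])
d=read_camera("side")[:,:,::-1].copy()
w=40;i=cv2.resize(d[240:320,322:402],(560,560),interpolation=cv2.INTER_CUBIC)
p=s["tool_pos"]; y=np.array([-np.sin(2.87),np.cos(2.87),0])
for k in(-.065,-.046,0,.046,.065):
  q=((proj("side",p+k*y)[0]-[322,240]+.5)*7).astype(int); print(k,q); cv2.circle(i,tuple(int(a) for a in q),3,(0,0,255),1)
cv2.imwrite("pics/crop4.png",i)
print(observe()["tool_pos"])
```

```text
[ 0.5484952  -0.29883504  0.06130105] [-3.14159035e+00  2.66544863e-04  2.87285722e+00] [-0.00186152  0.00130177  0.00331677 -0.00062438 -0.00102386 -0.00072193]
-0.065 [266 178]
-0.046 [271 213]
0 [283 302]
0.046 [297 399]
0.065 [303 442]
[ 0.54848104 -0.29883535  0.06127385]
```

View pics/crop4.png

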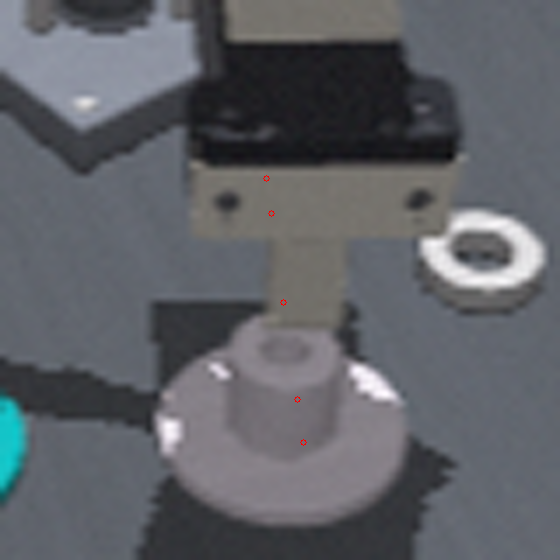

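The crop shows one finger ending at about (308,325). The projected TCP line passes left of and below it, so I'll check for a robot/camera mismatch using the earlier pictures and the lens.

Run:
```python
from h import *
p=np.array([.1392,.5058,.1955]); y=np.array([-np.sin(2.8728),np.cos(2.8728),0])
P=np.array([p+k*y+[0,0,z] for k in(-.065,-.046,.046,.065) for z in(0,.066)])
print(proj("side",P).round(1)); print(proj("top",P).round(1))
i=cv2.imread("pics/side0.png")[60:150,120:220]; j=cv2.imread("pics/top0.png")[310:400,90:190]
def mk(i,n,o):
    i=cv2.resize(i,None,fx=4,fy=4,interpolation=cv2.INTER_CUBIC)
    for q in proj(n,P): cv2.circle(i,tuple(int(a) for a in (q-o+.5)*4),3,(0,0,255),1)
    return i
cv2.imwrite("pics/crop5.png",np.hstack([mk(i,"side",[120,60]),mk(j,"top",[90,310])]))
```

```text
[[182.5 127.1]
 [179.3 109.8]
 [181.  128.8]
 [177.7 111.3]
 [173.1 137.4]
 [169.4 119.1]
 [171.3 139.3]
 [167.6 120.8]]
[[136.3 337.7]
 [126.6 342.6]
 [143.1 339.4]
 [133.8 344.4]
 [176.1 347.8]
 [168.5 353.3]
 [182.9 349.6]
 [175.7 355.1]]
```

View pics/crop5.png

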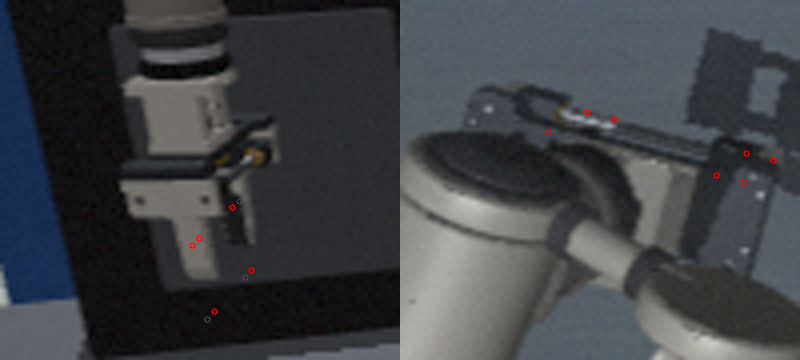

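Both fingertips appear about 34 mm higher than the reported TCP in the side view, while the bench objects agree between cameras. I'll lower gently with partly closed fingers onto the flange and watch the force to find the true tip height.

Emit:
{"api": "step_arm", "payload": {"commands": [[0.68,0,0,0,0,0,0],[0.68,0,0,0,0,0,0],[0.68,0,0,0,0,0,0],[0.68,0,0,-0.5,0,0,0],[0.68,0,0,-1,0,0,0]]}}

```text
time: 4.33
tool_pos: [0.5486, -0.2989, 0.051]
tool_rot: [-3.141, 0.001, 2.873]
contact_force: [-0.1, -0.4, 0.1]
opening: 0.0643
grip_force: 0.0
```

Emit:
{"api": "step_arm", "payload": {"commands": [[0.68,0,0,-0.5,0,0,0],[0.68,0,0,-1,0,0,0],[0.68,0,0,-1.5,0,0,0],[0.68,0,0,-2,0,0,0],[0.68,0,0,-2.5,0,0,0]]}}

```text
time: 4.75
tool_pos: [0.5484, -0.2988, 0.0255]
tool_rot: [3.141, -0.0, 2.873]
contact_force: [0.6, -0.4, -0.6]
opening: 0.0623
grip_force: 0.0
```

Emit:
{"api": "step_arm", "payload": {"commands": [[0.68,0,0,-0.2,0,0,0],[0.68,0,0,-0.4,0,0,0],[0.68,0,0,-0.6,0,0,0],[0.68,0,0,-0.8,0,0,0],[0.68,0,0,-0.8,0,0,0]]}}

```text
time: 5.17
tool_pos: [0.5483, -0.2987, 0.0179]
tool_rot: [3.141, -0.0, 2.873]
contact_force: [-0.9, -0.3, 0.4]
opening: 0.0626
grip_force: 0.0
```

Run:
```python
from h import *
s=observe();print(s["time"],s["tool_pos"],s["tool_rot"],s["contact_force"],s["opening"])
d=read_camera("side")[:,:,::-1].copy()
i=cv2.resize(d[230:320,312:412],(720,648),interpolation=cv2.INTER_CUBIC)[:600]
cv2.imwrite("pics/crop6.png",i)
```

```text
5.1667 [ 0.54831239 -0.29874133  0.01785417] [ 3.14138570e+00 -2.77564932e-04  2.87283533e+00] [-0.92140702 -0.30912697  0.4001762 ] 0.06259468886936409
```

View pics/crop6.png

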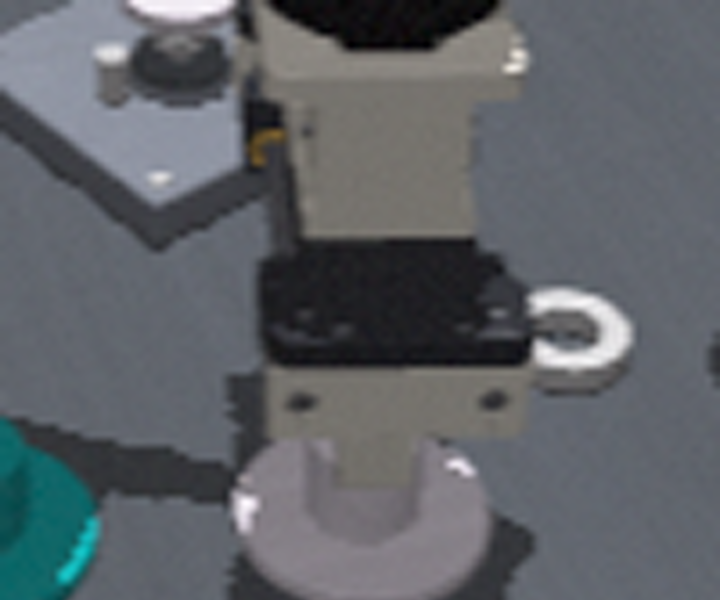

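The near finger is in front of the hub with its tip at about (378,487) in the crop, mid-hub. That also reads about 32 mm above the reported TCP. I'll keep probing downwards, slowly and watching the force.

Emit:
{"api": "step_arm", "payload": {"commands": [[0.68,0,0,-0.2,0,0,0],[0.68,0,0,-0.4,0,0,0],[0.68,0,0,-0.6,0,0,0],[0.68,0,0,-0.7,0,0,0],[0.68,0,0,-0.8,0,0,0]]}}

```text
time: 5.63
tool_pos: [0.5483, -0.2988, 0.0099]
tool_rot: [3.141, -0.0, 2.873]
contact_force: [-0.2, 0.0, -0.0]
opening: 0.0624
grip_force: 0.0
```

Emit:
{"api": "step_arm", "payload": {"commands": [[0.68,0,0,-0.05,0,0,0],[0.68,0,0,-0.1,0,0,0],[0.68,0,0,-0.15,0,0,0],[0.68,0,0,-0.2,0,0,0],[0.68,0,0,-0.25,0,0,0]]}}

```text
time: 6.05
tool_pos: [0.5485, -0.2989, 0.0077]
tool_rot: [3.142, 0.0, 2.873]
contact_force: [0.1, 0.3, -0.4]
opening: 0.0624
grip_force: 0.0
```

Emit:
{"api": "step_arm", "payload": {"commands": [[0.68,0,0,-0.05,0,0,0],[0.68,0,0,-0.1,0,0,0],[0.68,0,0,-0.15,0,0,0],[0.68,0,0,-0.2,0,0,0],[0.68,0,0,-0.25,0,0,0]]}}

```text
time: 6.47
tool_pos: [0.5484, -0.2988, 0.0051]
tool_rot: [3.141, 0.0, 2.873]
contact_force: [0.1, -0.7, -0.3]
opening: 0.0622
grip_force: 0.0
```

Run:
```python
from h import *
s=observe();p=s["tool_pos"];print(p,s["contact_force"])
d=read_camera("side")[:,:,::-1].copy(); cv2.imwrite("pics/side_low.png",d)
g=cv2.cvtColor(d,cv2.COLOR_BGR2GRAY)
print(d[275:318,362:368].mean(1).astype(int).tolist())
y=np.array([-np.sin(2.8728),np.cos(2.8728),0])
for z in(p[2],.04): print([proj("side",p*[1,1,0]+[0,0,z]+k*y)[0].round(1) for k in(.031,.05)])
```

```text
[ 0.54841611 -0.29882211  0.00508474] [ 0.11808982 -0.67806764 -0.28233442]
[[35, 29, 31], [34, 30, 29], [34, 30, 30], [34, 29, 29], [33, 30, 30], [32, 29, 29], [32, 30, 29], [36, 32, 31], [29, 26, 26], [29, 25, 26], [28, 24, 23], [94, 96, 100], [108, 114, 117], [109, 114, 117], [108, 113, 116], [107, 113, 116], [109, 114, 117], [109, 114, 117], [108, 114, 117], [108, 114, 117], [107, 112, 115], [104, 109, 112], [105, 110, 113], [104, 109, 112], [105, 110, 113], [105, 110, 113], [101, 106, 109], [110, 105, 109], [112, 106, 111], [120, 113, 118], [129, 122, 126], [135, 128, 134], [134, 126, 132], [133, 126, 131], [134, 127, 133], [134, 126, 132], [133, 127, 132], [136, 128, 134], [120, 113, 119], [109, 104, 109], [64, 60, 60], [58, 54, 53], [58, 54, 52]]
[array([362.4, 310.7]), array([363.2, 316.8])]
[array([363. , 299.2]), array([363.8, 305.2])]
```

Emit:
{"api": "step_arm", "payload": {"commands": [[0.68,0,0,-0.2,0,0,0],[0.68,0,0,-0.4,0,0,0],[0.68,0,0,-0.6,0,0,0],[0.68,0,0,-0.8,0,0,0],[0.68,0,0,-1,0,0,0]]}}

```text
time: 6.93
tool_pos: [0.5483, -0.2988, -0.0052]
tool_rot: [3.141, -0.0, 2.873]
contact_force: [-0.1, 0.2, -0.6]
opening: 0.0623
grip_force: 0.0
```

Emit:
{"api": "step_arm", "payload": {"commands": [[0.68,0,0,-0.1,0,0,0],[0.68,0,0,-0.2,0,0,0],[0.68,0,0,-0.3,0,0,0],[0.68,0,0,-0.4,0,0,0],[0.68,0,0,-0.5,0,0,0]]}}

```text
time: 7.35
tool_pos: [0.5485, -0.2988, -0.0099]
tool_rot: [3.142, 0.0, 2.873]
contact_force: [-0.0, -0.2, 0.1]
opening: 0.0625
grip_force: 0.0
```

Run:
```python
from h import *
s=observe();p=s["tool_pos"];print(p,s["contact_force"],s["qpos"])
d=read_camera("side")[:,:,::-1].copy(); cv2.imwrite("pics/side_low2.png",d)
print(d[285:318,362:368].mean(1).astype(int)[:,[0,2]].tolist())
```

```text
[ 0.54845747 -0.29884586 -0.00989582] [-0.0068818  -0.24314384  0.09853657] [-6.21584497e-01  7.34430678e-01  1.46140143e+00  1.10320335e-04
  9.45661065e-01 -1.92367517e+00]
[[34, 31], [33, 30], [32, 28], [32, 28], [28, 25], [29, 25], [37, 35], [107, 117], [109, 117], [108, 117], [109, 117], [108, 117], [108, 117], [109, 117], [109, 118], [109, 117], [105, 113], [105, 114], [105, 113], [105, 113], [105, 113], [105, 112], [131, 129], [133, 132], [134, 133], [135, 132], [134, 132], [136, 134], [119, 117], [110, 110], [65, 60], [56, 50], [57, 51]]
```

Emit:
{"api": "step_arm", "payload": {"commands": [[0.68,0,0,-0.2,0,0,0],[0.68,0,0,-0.4,0,0,0],[0.68,0,0,-0.6,0,0,0],[0.68,0,0,-0.7,0,0,0],[0.68,0,0,-0.8,0,0,0]]}}

```text
time: 7.82
tool_pos: [0.5483, -0.2988, -0.0181]
tool_rot: [3.141, -0.0, 2.873]
contact_force: [1.5, 0.3, 0.1]
opening: 0.0624
grip_force: 0.0
```

Emit:
{"api": "step_arm", "payload": {"commands": [[0.68,0,0,-0.1,0,0,0],[0.68,0,0,-0.2,0,0,0],[0.68,0,0,-0.3,0,0,0]]}}

```text
time: 8.07
tool_pos: [0.5484, -0.2988, -0.0209]
tool_rot: [3.142, 0.0, 2.873]
contact_force: [0.6, -0.4, -0.1]
opening: 0.0623
grip_force: 0.0
```

Emit:
{"api": "step_arm", "payload": {"commands": [[0.68,0,0,-0.1,0,0,0],[0.68,0,0,-0.2,0,0,0]]}}

```text
time: 8.23
tool_pos: [0.5485, -0.2989, -0.0224]
tool_rot: [3.142, 0.0, 2.873]
contact_force: [-2.9, 1.7, 11.4]
opening: 0.0623
grip_force: 5.6
```

Contact came at reported z ≈ -0.022, so the real fingertips are about 30 mm higher than reported. I'll back off slightly and grip the hub.

Emit:
{"api": "step_arm", "payload": {"commands": [[0.68,0,0,0.2,0,0,0],[0.68,0,0,0.25,0,0,0],[0.5,0,0,0.25,0,0,0],[0.38,0,0,0.25,0,0,0],[0.3,0,0,0.25,0,0,0]], "grip_force": 40}}

```text
time: 8.65
tool_pos: [0.5483, -0.2988, -0.0205]
tool_rot: [3.141, -0.0, 2.873]
contact_force: [-0.0, -0.0, 0.4]
opening: 0.0472
grip_force: 0.0
```

Emit:
{"api": "step_arm", "payload": {"commands": [[0.2,0,0,0,0,0,0],[0.1,0,0,0,0,0,0],[0.1,0,0,0,0,0,0],[0.1,0,0,0,0,0,0],[0.1,0,0,0,0,0,0]], "grip_force": 40}}

```text
time: 9.07
tool_pos: [0.5483, -0.2986, -0.0205]
tool_rot: [3.141, -0.0, 2.873]
contact_force: [0.5, -0.0, -1.2]
opening: 0.0379
grip_force: 40.0
```

Emit:
{"api": "step_arm", "payload": {"commands": [[0.1,0,0,0.5,0,0,0],[0.1,0,0,1.5,0,0,0],[0.1,0,0,3,0,0,0],[0.1,0,0,5,0,0,0],[0.1,0,0,7,0,0,0]]}}

```text
time: 9.48
tool_pos: [0.5481, -0.2987, 0.0507]
tool_rot: [3.141, -0.001, 2.873]
contact_force: [0.8, -0.4, -2.8]
opening: 0.0377
grip_force: 40.0
```

Emit:
{"api": "step_arm", "payload": {"commands": [[0.1,0,0,2,0,0,0],[0.1,0,0,3.5,0,0,0],[0.1,0,0,4.5,0,0,0],[0.1,0,0,4.5,0,0,0],[0.1,0,0,4.5,0,0,0]]}}

```text
time: 9.9
tool_pos: [0.5484, -0.2989, 0.095]
tool_rot: [-3.141, 0.001, 2.873]
contact_force: [-0.5, -0.1, -3.1]
opening: 0.0375
grip_force: 40.0
```

Emit:
{"api": "step_arm", "payload": {"commands": [[0.1,0.1,1,0,0,0,0],[0.1,0.2,3,0,0,0,0],[0.1,0.4,5.5,0,0,0,0],[0.1,0.5,8,0,0,0,0],[0.1,0.6,10.5,0,0,0,0]]}}

```text
time: 10.32
tool_pos: [0.5534, -0.1917, 0.0931]
tool_rot: [3.141, -0.003, 2.872]
contact_force: [-0.1, 0.2, -3.1]
opening: 0.0377
grip_force: 40.0
```

Emit:
{"api": "step_arm", "payload": {"commands": [[0.1,0.2,2.5,0,0,0,0],[0.1,0.3,5,0,0,0,0],[0.1,0.5,7.5,0,0,0,0],[0.1,0.6,9.5,0,0,0,0],[0.1,0.7,11,0,0,0,0]]}}

```text
time: 10.73
tool_pos: [0.5602, -0.0809, 0.0932]
tool_rot: [3.141, -0.003, 2.874]
contact_force: [0.2, -0.5, -3.1]
opening: 0.0378
grip_force: 40.0
```

Emit:
{"api": "step_arm", "payload": {"commands": [[0.1,0.15,1.5,0,0,0,0],[0.1,0.2,2.4,0,0,0,0],[0.1,0.2,2.7,0,0,0,0],[0.1,0.2,2.7,0,0,0,0],[0.1,0.2,2.7,0,0,0,0]]}}

```text
time: 11.15
tool_pos: [0.5632, -0.0571, 0.0943]
tool_rot: [-3.141, -0.001, 2.873]
contact_force: [-0.8, 1.0, -3.4]
opening: 0.0374
grip_force: 40.0
```

Emit:
{"api": "step_arm", "payload": {"commands": [[0.1,0,0,0,0,0,0],[0.1,0,0,0,0,0,0],[0.1,0,0,0,0,0,0]]}}

```text
time: 11.4
tool_pos: [0.5634, -0.0575, 0.0946]
tool_rot: [3.142, -0.0, 2.872]
contact_force: [-0.1, -0.5, -2.5]
opening: 0.0378
grip_force: 40.0
```

Run:
```python
from h import *
s=observe();p=s["tool_pos"];print(s["time"],p,s["tool_rot"],s["contact_force"],s["opening"])
d=read_camera("side")[:,:,::-1].copy(); cv2.imwrite("pics/side_above.png",d)
i=cv2.resize(d[165:255,290:390],(660,594),interpolation=cv2.INTER_CUBIC)
# expected flange outline if carrier axis over the side-camera post estimate
zu=p[2]+.0205
for c,col in(((.5652,-.0545),(0,255,0)),((p[0]+.002,p[1]+.001),(0,0,255))):
  for z in(zu,zu+.008): cv2.polylines(i,[((proj("side",circ(c,.042,z))-[290,165]+.5)*6.6).astype(np.int32)],True,col,1)
cv2.imwrite("pics/crop7.png",i)
```

```text
11.4 [ 0.56335781 -0.0575342   0.09458882] [ 3.14157585e+00 -1.02902635e-05  2.87174467e+00] [-0.07657491 -0.4619391  -2.4849984 ] 0.03780757108584496
```

View pics/crop7.png

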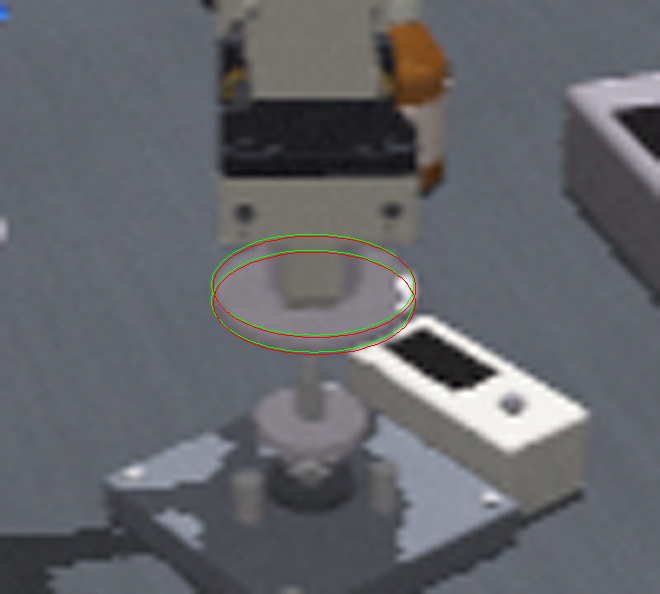

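The held flange outline matches the predicted ellipse around (313,294), and the post stands centred below it at x≈312. It is aligned, so I'll descend watching the forces.

Emit:
{"api": "step_arm", "payload": {"commands": [[0.1,0,0.05,-0.6,0,0,0],[0.1,0,0.05,-1.2,0,0,0],[0.1,0,0.05,-1.8,0,0,0],[0.1,0,0.05,-2.2,0,0,0],[0.1,0,0.05,-2.4,0,0,0]]}}

```text
time: 11.87
tool_pos: [0.5628, -0.0562, 0.0695]
tool_rot: [3.142, -0.002, 2.873]
contact_force: [-0.0, 0.0, -2.8]
opening: 0.0378
grip_force: 40.0
```

Emit:
{"api": "step_arm", "payload": {"commands": [[0.1,0,0,-0.15,0,0,0],[0.1,0,0,-0.3,0,0,0],[0.1,0,0,-0.45,0,0,0],[0.1,0,0,-0.6,0,0,0]]}}

```text
time: 12.2
tool_pos: [0.5636, -0.0564, 0.0647]
tool_rot: [3.141, 0.0, 2.873]
contact_force: [-0.8, 0.4, -2.5]
opening: 0.0379
grip_force: 40.0
```

Emit:
{"api": "step_arm", "payload": {"commands": [[0.1,0,0,-0.15,0,0,0],[0.1,0,0,-0.3,0,0,0],[0.1,0,0,-0.45,0,0,0],[0.1,0,0,-0.6,0,0,0]]}}

```text
time: 12.53
tool_pos: [0.5634, -0.0563, 0.0586]
tool_rot: [3.141, 0.0, 2.873]
contact_force: [0.1, -0.6, -3.4]
opening: 0.0377
grip_force: 40.0
```

Emit:
{"api": "step_arm", "payload": {"commands": [[0.1,0,0,-0.15,0,0,0],[0.1,0,0,-0.3,0,0,0],[0.1,0,0,-0.45,0,0,0],[0.1,0,0,-0.6,0,0,0]]}}

```text
time: 12.87
tool_pos: [0.5634, -0.0564, 0.0525]
tool_rot: [3.142, 0.0, 2.873]
contact_force: [0.2, -0.1, -2.4]
opening: 0.038
grip_force: 40.0
```

Emit:
{"api": "step_arm", "payload": {"commands": [[0.1,0,0,-0.15,0,0,0],[0.1,0,0,-0.3,0,0,0],[0.1,0,0,-0.45,0,0,0],[0.1,0,0,-0.6,0,0,0]]}}

```text
time: 13.2
tool_pos: [0.5634, -0.0563, 0.0465]
tool_rot: [3.142, 0.0, 2.873]
contact_force: [0.6, -0.3, -2.7]
opening: 0.038
grip_force: 40.0
```

Emit:
{"api": "step_arm", "payload": {"commands": [[0.1,0,0,-0.15,0,0,0],[0.1,0,0,-0.3,0,0,0],[0.1,0,0,-0.45,0,0,0],[0.1,0,0,-0.6,0,0,0],[0.1,0,0,-0.75,0,0,0]]}}

```text
time: 13.62
tool_pos: [0.5634, -0.0563, 0.039]
tool_rot: [3.142, -0.0, 2.873]
contact_force: [-0.2, -0.4, -3.0]
opening: 0.0376
grip_force: 40.0
```

Emit:
{"api": "step_arm", "payload": {"commands": [[0.1,0,0,-0.1,0,0,0],[0.1,0,0,-0.2,0,0,0],[0.1,0,0,-0.3,0,0,0],[0.1,0,0,-0.4,0,0,0]], "grip_force": 55}}

```text
time: 13.95
tool_pos: [0.5634, -0.0564, 0.0355]
tool_rot: [3.142, 0.0, 2.873]
contact_force: [-2.2, 0.1, 2.8]
opening: 0.0376
grip_force: 55.0
```

Emit:
{"api": "step_arm", "payload": {"commands": [[0.1,0,0,-0.15,0,0,0],[0.1,0,0,-0.3,0,0,0],[0.1,0,0,-0.45,0,0,0],[0.1,0,0,-0.6,0,0,0]]}}

```text
time: 14.28
tool_pos: [0.5634, -0.0563, 0.0293]
tool_rot: [3.142, 0.0, 2.873]
contact_force: [-2.4, 0.9, 5.0]
opening: 0.0378
grip_force: 55.0
```

Emit:
{"api": "step_arm", "payload": {"commands": [[0.1,0,0,-0.15,0,0,0],[0.1,0,0,-0.3,0,0,0],[0.1,0,0,-0.45,0,0,0],[0.1,0,0,-0.6,0,0,0]]}}

```text
time: 14.62
tool_pos: [0.5635, -0.0563, 0.0233]
tool_rot: [3.141, 0.0, 2.873]
contact_force: [-4.3, 0.8, 6.6]
opening: 0.0378
grip_force: 55.0
```

There is a small side force of -4 N in x, so I'll ease 0.5 mm that way and continue slowly to the pillars.

Emit:
{"api": "step_arm", "payload": {"commands": [[0.1,-0.03,0,0,0,0,0],[0.1,-0.06,0,0,0,0,0],[0.1,-0.06,0,-0.05,0,0,0],[0.1,-0.06,0,-0.1,0,0,0]]}}

```text
time: 14.95
tool_pos: [0.5635, -0.0564, 0.0227]
tool_rot: [3.141, 0.002, 2.873]
contact_force: [-2.5, 1.0, 7.1]
opening: 0.0374
grip_force: 55.0
```

Emit:
{"api": "step_arm", "payload": {"commands": [[0.1,0,0,-0.05,0,0,0],[0.1,0,0,-0.1,0,0,0],[0.1,0,0,-0.15,0,0,0],[0.1,0,0,-0.2,0,0,0]]}}

```text
time: 15.28
tool_pos: [0.5635, -0.0563, 0.0207]
tool_rot: [3.141, 0.002, 2.873]
contact_force: [-2.6, 1.1, 7.7]
opening: 0.0372
grip_force: 55.0
```

Emit:
{"api": "step_arm", "payload": {"commands": [[0.1,0,0,-0.04,0,0,0],[0.1,0,0,-0.08,0,0,0],[0.1,0,0,-0.12,0,0,0]]}}

```text
time: 15.53
tool_pos: [0.5635, -0.0563, 0.0196]
tool_rot: [3.141, 0.002, 2.873]
contact_force: [-2.7, 1.2, 8.2]
opening: 0.0374
grip_force: 55.0
```

Emit:
{"api": "step_arm", "payload": {"commands": [[0.1,0,0,-0.03,0,0,0],[0.1,0,0,-0.06,0,0,0]]}}

```text
time: 15.7
tool_pos: [0.5635, -0.0564, 0.0194]
tool_rot: [3.141, 0.002, 2.873]
contact_force: [-5.0, 1.1, 14.6]
opening: 0.0376
grip_force: 55.0
```

The pillars are met. I'll add a firm but moderate push.

Emit:
{"api": "step_arm", "payload": {"commands": [[0.1,0,0,-0.03,0,0,0],[0.1,0,0,-0.06,0,0,0],[0.1,0,0,-0.06,0,0,0]]}}

```text
time: 15.95
tool_pos: [0.5635, -0.0564, 0.0194]
tool_rot: [3.141, 0.002, 2.873]
contact_force: [-5.0, 0.9, 15.8]
opening: 0.0376
grip_force: 55.0
```

Emit:
{"api": "step_arm", "payload": {"commands": [[0.1,0,0,0,0,0,0],[0.1,0,0,0,0,0,0],[0.1,0,0,0,0,0,0]]}}

```text
time: 16.2
tool_pos: [0.5635, -0.0564, 0.0194]
tool_rot: [3.141, 0.002, 2.873]
contact_force: [-4.7, 0.6, 14.9]
opening: 0.0377
grip_force: 55.0
```

Emit:
{"api": "step_arm", "payload": {"commands": [[0.1,0,0,-0.05,0,0,0],[0.1,0,0,-0.1,0,0,0],[0.1,0,0,-0.1,0,0,0]]}}

```text
time: 16.45
tool_pos: [0.5636, -0.0564, 0.0193]
tool_rot: [3.141, 0.003, 2.873]
contact_force: [-8.2, 2.4, 23.5]
opening: 0.0375
grip_force: 55.0
```

Run:
```python
from h import *
s=observe();print(s["tool_pos"],s["tool_rot"],s["contact_force"],s["torque"],s["grip_force"],s["opening"])
d=read_camera("side")[:,:,::-1].copy()
i=cv2.resize(d[175:265,290:390],(660,594),interpolation=cv2.INTER_CUBIC);cv2.imwrite("pics/crop8.png",i)
```

```text
[ 0.5635939  -0.05637762  0.01932062] [3.14138349e+00 2.66220978e-03 2.87297516e+00] [-8.18927329  2.3771499  23.4787815 ] [ 0.32735316  1.32213824 -0.00499682] 55.00634062103927 0.03749186398135073
```

View pics/crop8.png

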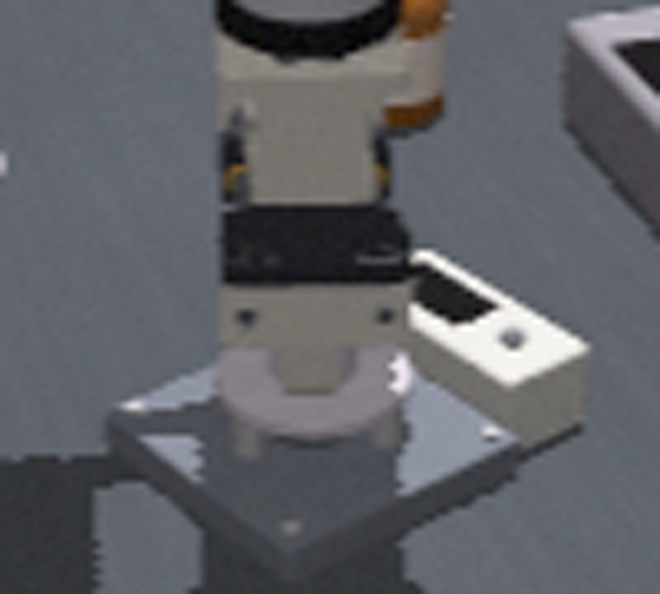

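The flange at (315,390) rests on the pillar tops at (245,425) and (385,425), upright and still gripped. I'll ease the side load a little and push slightly harder.

Emit:
{"api": "step_arm", "payload": {"commands": [[0.1,-0.05,0,-0.04,0,0,0],[0.1,-0.1,0,-0.08,0,0,0],[0.1,-0.1,0,-0.12,0,0,0],[0.1,-0.1,0,-0.12,0,0,0],[0.1,-0.1,0,-0.12,0,0,0]]}}

```text
time: 16.92
tool_pos: [0.5637, -0.0564, 0.0193]
tool_rot: [3.141, 0.005, 2.873]
contact_force: [-8.3, 2.1, 29.0]
opening: 0.0375
grip_force: 55.0
```

Emit:
{"api": "step_arm", "payload": {"commands": [[0.1,0,0,0,0,0,0],[0.1,0,0,0,0,0,0],[0.1,0,0,0,0,0,0],[0.1,0,0,0,0,0,0]]}}

```text
time: 17.25
tool_pos: [0.5637, -0.0564, 0.0192]
tool_rot: [3.141, 0.005, 2.873]
contact_force: [-7.7, 2.1, 29.3]
opening: 0.0378
grip_force: 55.0
```

```bash
python3 -c "
from cell import *
print(hand_in())"
```

```text
the job is handed in; nothing more can be done
None
```

I hung the bored carrier on the post and pressed it down onto the stop pillars. I handed it in at about 17 s with the gripper still holding at 55 N and pushing down at about 29 N; no verdict came back.

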